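Start the kettle's descale programme and open the child-proof descaler bottle

TASK

Time to descale the kettle: press the orange button on the kettle's base fully down and let it come back up. Then open the child-proof descaler bottle: grip its red cap, press it down against its spring and, keeping it pressed, turn it a quarter turn anticlockwise (seen from above), then lift it off. Finish while still holding the cap in the gripper, upright and still, straight above the open bottle and roughly 8 cm higher than where it sat; do not put it down, and do not shift the other things on the worktop.

Things in the scene. Friction and masses are not known exactly. Their poses are not given: they have to be found in the camera images.
- kettle: Steel kettle with open lid, fixed on a black base plate; it does not move. Origin on the worktop right below the button; the base plate is 300 mm by 140 mm and 22 mm high; the kettle (136 mm wide, about 290 mm high with its lid up) stands 170 mm from the button along the body's +x axis, with z up.
- descale_button_top (a point): Centre of the top face of the orange push button (32 mm across) on the base plate in front of the kettle. It faces straight up; press it down along -z.
- descale_button (a joint): Travel of the button in m: 0 released, 0.006 fully down; a spring (about 5 N when fully down) returns it.
- bottle: White descaler bottle with blue label and a side handle loop (body +x side, up to 72 mm from the axis, below 90 mm), held fast in a black rubber foot; it neither moves nor turns. Origin at the centre of its underside on the worktop, z up. Body 80 mm across up to 89 mm high, then a collar 47 mm across from 98 to 120 mm, on which stands the neck (27 mm across, with two lugs out to radius 19.5 mm).
- neck_top (a point): Centre of the top of the bottle's neck, on the bottle's axis, 142 mm above the worktop. While the cap is on, this lies hidden inside it.
- cap: Red ribbed push-and-turn safety cap, loose, 30 g: 50 mm across, 36 mm high, white disc on top. Origin at the centre of its lower rim, z up; when seated it lies 126.5 mm above the worktop on the bottle's axis, x axis along the bottle's. A spring pushes the cap up (5 N at rest, about 13 N when pressed 6 mm to its stop). It has about 2 mm of side play on the neck.
- cap_top (a point): Centre of the cap's top face, 36 mm above its origin (162.5 mm above the worktop when seated). Two lugs inside the cap sit behind catches 3.5 mm deep: press it down 4 to 6 mm and, kept down, turn it anticlockwise from above (yaw grows). From about 65 to 110 degrees (90 is the middle) the lugs pass the gaps and it lifts straight off. Clockwise it is blocked.
- lemon_1: Bystander to leave alone: yellow lemon, about 77x51x52 mm. Origin at the centre of its underside, z up.
- garlic_1: Bystander to leave alone: garlic bulb, about 60 mm. Origin at the centre of its underside, z up.
- avocado_1: Bystander to leave alone: dark green avocado, about 101x68x68 mm. Origin at the centre of its underside, z up.
- tin_1: Bystander to leave alone: small food tin, 75 mm across, 58 mm high. Origin at the centre of its underside, z up.
- mug_1: Bystander to leave alone: striped mug, 86 mm across (120 mm with handle), 90 mm high. Origin at the centre of its underside, z up.
- salt_cellar: Bystander to leave alone: round wooden salt cellar, 86 mm across, 70 mm high. Origin at the centre of its underside, z up.
- spice_jar_1: Bystander to leave alone: small glass spice jar with wooden stopper, 41 mm across, 96 mm high. Origin at the centre of its underside, z up.
Things that resemble listed ones, but are neither listed nor needed, are in the scene too. There is more than one size of the cap; the job needs the smallest.

How it is judged (in metres and radians):
On the way, in this order (a step that is already met when the one before it is completed fails the run):
1. the orange button is pressed fully down (more than 4.8 of 6 mm) (value of joint descale_button above 0.0048 m).
2. the button is released and has come back up (value of joint descale_button below 0.001 m), for 0.1 s.
3. the cap is pressed down on the bottle by more than 3 mm, still unturned (z of cap in the frame of bottle below 0.1235 m and horizontal distance between cap and bottle below 0.025 m and angle between the x axis of cap and the x axis of bottle, either way round below 0.45 rad).
4. the cap is turned more than 50 degrees while still on the neck (angle between the x axis of cap and the x axis of bottle, either way round above 0.87 rad and z of cap in the frame of bottle below 0.134 m and horizontal distance between cap and bottle below 0.012 m), for 0.1 s.
At the end, for the whole second after the job is handed in: The gripper's fingers hold the cap (more than 1 N), upright within 20 degrees, within 40 mm of the bottle's axis, 40 to 170 mm higher than where it sat, at rest and not touching the bottle; the button is up (z of cap in the frame of bottle between 0.1665 and 0.3 m and horizontal distance between cap and neck_top below 0.04 m and angle between cap's own z axis and vertical below 0.35 rad and contact force between the fingers and cap above 1 N and contact force between cap and bottle below 0.1 N and linear speed of cap below 0.03 m/s and value of joint descale_button below 0.001 m); the arm keeps its last pose, push and grip.
It fails at once if a bystander (lemon, garlic, avocado, tin, mug, salt cellar, spice jar) is shifted by more than 3 cm (distance of any of lemon_1, garlic_1, avocado_1, tin_1, mug_1, salt_cellar, spice_jar_1 from where it was at the start of the episode above 0.03 m).
It also fails if it takes over 54 s, if anything falls off the work surface, if the arm or the gripper's body presses on something with over 40 N, if the wrist force passes 120 N, or if a joint passes its speed limit or range.

ROBOT

A 6-joint arm with a two-finger parallel gripper is mounted at the origin on a cart in front of the work surface, level with it; the furniture and walls round the work are solid. World frame = base frame: x ahead of the robot, y to its left, z up, the work surface at z = 0. Lengths are in mm, angles in rad, forces in N, time in s.
With the tool pointing down it reaches from about 350 to 775 mm from the base axis. Payload 7.3 kg.
Tool frame: the origin (TCP) lies at the very end of the fingers, on their centre line; the grasp point (between the pads) lies 19 mm behind it; z points along the fingers, y is the line along which they close (so a half turn about z gives the same grasp; the last joint's range is limited). The gripper opens to 92 mm and grips with 3 to 60 N. Pads are 19 mm wide; open, the fingers measure 130 mm over their backs; the gripper's body (75 mm by 190 mm) begins 47 mm behind the grasp point.
Start: joints at [1.135, 0.342, 1.524, -0, 1.275, -0.146], TCP at [150.009, 503.132, 226.741] pointing down, gripper open.
Joint ranges: [-2.53, 2.53], [-0.77, 2.02], [0.04, 2.7], [-1, 4.14], [0.28, 2.66], [-3.11, 3.11]. Speed limits (rad/s): [2.57, 2.57, 3.14, 3.14, 3.14, 3.14].

INTERFACE

Orientations are given as [roll, pitch, yaw] about the fixed x, y, z axes, in that order (R = Rz(yaw) Ry(pitch) Rx(roll)).
In Python, from plant import get_obs, capture, close_job gives the robot as it stands. The module is installed in compiled form; this text tells all that it offers.
- The arm moves only by the shell command python3 -m handwheel 'ROWS'. ROWS is JSON, a list of rows, each a list of 3 entries, a list of its own where there are three numbers: the turn, a rotation vector about the tool's x, y, z in degrees, then the shift along the tool's x, y, z in m, then the opening, from 0 (shut) to 1 (fully open). A call has 1 to 12 rows; each row is the pose to reach, as a shift and turn from the pose commanded when the call began, along the tool's axes at that moment; what a row does not reach only later rows make up. A row lasts 1/10 s, in which the tool goes at most 50 mm and 8.59 degrees, less where a joint would pass 70% of its speed; a pose out of reach is approached as far as the arm can. A call with a gripper value outside its range is refused whole. The fingers move at their own pace and stop on an object; the grip force is fixed at half the most. Time passes only in rows, so rows that repeat a pose let the fingers close. It gives the time, the measured TCP pose, the force, the opening and the grip force at its end, in the units of the state.
- get_obs(): the state, without advancing time (a new reading comes with each control period).
- capture(name): name is "scene" or "top" or "wrist"; returns a dict with "image" (420x560x3 uint8, red, green, blue), "depth" (420x560 float32, mm along the optical axis (not along the pixel's ray), 0 where there is no reading), "fx", "fy", "cx", "cy" (pixels), "camera_from_world" (4x4, takes a point from world to camera coordinates). Camera axes: x right, y down, z forward; pixel columns grow to the right and rows downward; lengths in mm; the calibration is good to about 2 mm. A picture is of the moment at which its call begins.
- close_job(): hands the job in; it is judged then, once.
The state is a dict: "time": time; "joint_positions": joint angles; "dq": joint speeds; "tau": joint torques, N m; "tool_pos": TCP position; "tcp_rot": TCP orientation; "contact_force": force on the tool from outside, world axes, zero at the start; "moment": the same for the moment, N m; "grip_width": finger opening in mm; "finger_force": force on a finger pad.
Only numpy, scipy, OpenCV 4.12 (cv2) and the standard library are available. Lean on these libraries where they do the work, as an engineer would, in place of code of your own. Each camera call takes 0.05 s, during which the arm holds its last target. There are 200 camera calls.

## Working session

There is one attempt and no reset: what is moved stays moved. The work goes in short steps, Python scripts to look and compute and a shell command to move; the robot and the scene stay as the last step left them, time stands still between calls to the robot, and variables do not carry over. Pictures are saved under pics/ and viewed, at most 10 in all, crops included, and the job is handed in when it is done.

```bash
mkdir -p pics
cat > h.py <<'E'
import numpy as np, cv2, pickle
from plant import get_obs, capture
def grab(n,f=None):
    c=capture(n); 
    if f: cv2.imwrite('pics/'+f+'.png',c['image'][:,:,::-1]); pickle.dump(c,open('pics/'+f+'.pkl','wb'))
    return c
def cloud(c):
    d=c['depth'].astype(float); v,u=np.mgrid[:d.shape[0],:d.shape[1]]
    p=np.stack([(u-c['cx'])/c['fx']*d,(v-c['cy'])/c['fy']*d,d,np.ones_like(d)],-1)
    w=p@np.linalg.inv(c['camera_from_world']).T
    w[d==0]=np.nan
    return w[...,:3]
E
python3 - <<'E'
from h import *
grab('scene','s0');grab('top','t0')
o=get_obs();print(o)
E
```

```text
{'time': 0.1, 'joint_positions': array([ 1.13499060e+00,  3.42660231e-01,  1.52491046e+00, -2.83430992e-05,
        1.27540439e+00, -1.45997885e-01]), 'dq': array([-0.00080553, -0.00222337, -0.00193088,  0.00077415, -0.00199024,
       -0.00056909]), 'tau': array([ 3.27823000e-03, -4.31999052e+01, -2.44696695e+01,  7.23144226e-02,
        5.26514417e-02, -4.58274690e-05]), 'tool_pos': array([149.86021545, 502.78037987, 226.11458471]), 'tcp_rot': array([-3.14022100e+00, -1.74298580e-04,  2.85179297e+00]), 'contact_force': array([ 0.31945873, -0.09133976, -0.5683341 ]), 'moment': array([-0.00843593, -0.0510254 , -0.0441763 ]), 'finger_force': 0.0, 'grip_width': 92.09025762854938}
```

View pics/s0.png

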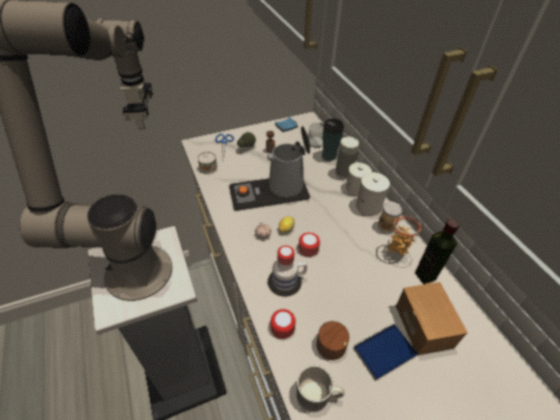

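View pics/t0.png

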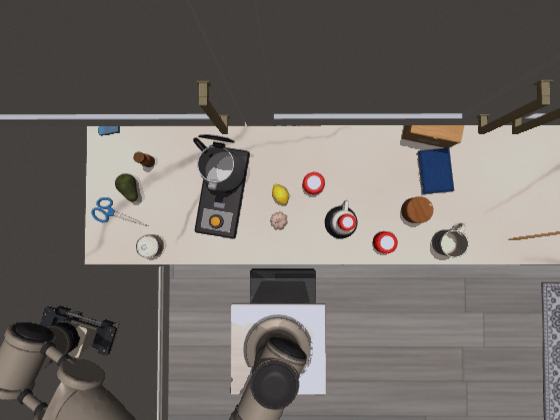

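The scene and top views show three red caps. In the top view they are at (347,222), on the white bottle with the side handle, and loose on the worktop at (314,183) and (386,242). The orange button is at (216,222) on the base plate. I'll measure all of them and crop the bottle to check the choice.

Run:
```python
from h import *
for f in ['t0','s0']:
    c=pickle.load(open('pics/'+f+'.pkl','rb')); w=cloud(c); im=c['image']
    h=cv2.cvtColor(im,cv2.COLOR_RGB2HSV); 
    for nm,m in [('red',((h[...,0]<6)|(h[...,0]>174))&(h[...,1]>170)&(h[...,2]>70)),('orange',(h[...,0]>6)&(h[...,0]<18)&(h[...,1]>170)&(h[...,2]>120))]:
        n,l,s,ce=cv2.connectedComponentsWithStats(m.astype(np.uint8))
        for i in range(1,n):
            if s[i,4]<15: continue
            x,y,ww,hh=s[i,:4]; sub=w[y:y+hh,x:x+ww].reshape(-1,3); sub=sub[~np.isnan(sub[:,0])]
            zt=np.percentile(sub[:,2],97); t=sub[abs(sub[:,2]-zt)<5]
            print(f,nm,ce[i].round(),s[i,2:],'z',zt.round(1),'mean',t.mean(0).round(1),'mid',((t.min(0)+t.max(0))/2).round(1),'size',np.ptp(t,0).round(1))
    if f=='t0':
        # bottle body/handle
        sub=w[190:250,310:375]
        m=(sub[...,2]>60)&(sub[...,2]<95); print('shoulder/handle',sub[m].min(0),sub[m].max(0))
        P=w[140:245,185:255].reshape(-1,3); q=P[(abs(P[:,2]-22)<5)]
        print('plate',cv2.minAreaRect(q[:,:2].astype(np.float32)))
    crop=im[170:270,280:410] if f=='t0' else im[190:350,190:370]
    cv2.imwrite(f'pics/c_{f}.png',cv2.resize(crop[:,:,::-1],None,fx=4,fy=4,interpolation=2) )
a=cv2.imread('pics/c_t0.png');b=cv2.imread('pics/c_s0.png');b=cv2.resize(b,(450,400));a=a[:,100:450]
cv2.imwrite('pics/both.png',np.hstack([a,b]))
```

```text
t0 red [313. 184.] [ 22  21 185] z 56.7 mean [ 555.4 -123.5   54. ] mid [ 557.1 -121.3   56.2] size [59.2 62.2  9. ]
t0 red [346. 222.] [ 17  16 103] z 167.8 mean [ 428.3 -214.6  165.1] mid [ 428.1 -215.4  166.2] size [44.7 44.5  6.6]
t0 red [384. 242.] [ 23  21 201] z 56.8 mean [ 361.9 -357.6   53.9] mid [ 361.8 -357.9   55.7] size [64.8 62.1  7.9]
t0 orange [416. 213.] [ 8 23 48] z 74.1 mean [ 465.5 -446.1   71.3] mid [ 465.2 -446.7   72.7] size [70.6 24.6  6.9]
t0 orange [214. 223.] [ 9  6 15] z 48.7 mean [428.3 202.3  46.4] mid [426.4 199.6  48.1] size [13.1 24.3  8.6]
shoulder/handle [ 391.50952249 -254.90811241   62.44811489] [ 497.12360648 -175.75992988   94.88078349]
plate ((531.0735473632812, 184.69186401367188), (138.64114379882812, 297.3774719238281), 80.64517974853516)
s0 red [308. 245.] [19 11 67] z 53.3 mean [ 553.7 -129.9   50.6] mid [ 557.4 -129.6   52.2] size [60.7 51.8  7.9]
s0 red [286. 257.] [14  6 35] z 164.7 mean [ 421.3 -228.1  161.8] mid [ 420.7 -228.5  163. ] size [35.5 21.8  6.6]
s0 red [282. 326.] [ 23  21 163] z 53.2 mean [ 358.3 -361.3   50.5] mid [ 359.3 -359.3   52.3] size [66.2 61.9  8.1]
s0 orange [243. 190.] [ 8  6 33] z 44.7 mean [429.9 201.8  42.5] mid [429.7 201.6  42.7] size [25.2 27.6  5.1]
```

View pics/both.png

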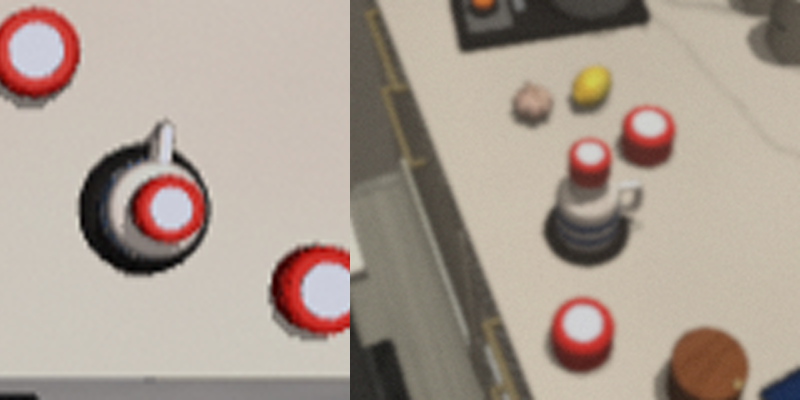

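The close crop shows that the cap on the bottle is clearly the smallest; the two loose ones are about 65 mm across. Its top is at z≈163–165 against an expected 162.5, so the cap is at about (428,-215). The button is at about (428,201).

Moving above the button with the fingers shut.

```bash
python3 - <<'E'
from h import *
c=pickle.load(open('pics/s0.pkl','rb')); w=cloud(c).reshape(-1,3)
d=np.hypot(w[:,0]-429,w[:,1]-201)
for a,b in [(0,10),(10,16),(16,22),(22,32),(32,45)]:
    q=w[(d>=a)&(d<b)]; print(a,b,len(q),np.percentile(q[:,2],[5,50,95]).round(1))
q=w[(w[:,2]>80)&(d<170)&(w[:,2]<330)]
print('near tall',q[np.argsort(np.hypot(q[:,0]-429,q[:,1]-201))[:5]].round())
q=w[(w[:,2]>80)&(w[:,2]<200)&(d<300)];print(q.min(0),q.max(0))
E
python3 -m handwheel '[[[0,0,0],[-0.353,-0.21,0.075],0],[[0,0,0],[-0.353,-0.21,0.075],0],[[0,0,0],[-0.353,-0.21,0.075],0],[[0,0,0],[-0.353,-0.21,0.075],0],[[0,0,0],[-0.353,-0.21,0.075],0],[[0,0,0],[-0.353,-0.21,0.075],0],[[0,0,0],[-0.353,-0.21,0.075],0],[[0,0,0],[-0.353,-0.21,0.075],0],[[0,0,0],[-0.353,-0.21,0.075],0],[[0,0,0],[-0.353,-0.21,0.075],0],[[0,0,0],[-0.353,-0.21,0.075],0],[[0,0,0],[-0.353,-0.21,0.075],0]]'
python3 - <<'E'
from h import *
grab('wrist','w1')
E
```

```text
0 10 14 [34.2 42.  44.4]
10 16 37 [30.7 39.2 44.5]
16 22 46 [18.5 30.4 38.1]
22 32 67 [18.3 21.7 32.3]
32 45 134 [16.7 20.5 24.8]
near tall [[524. 189. 177.]
 [525. 191. 180.]
 [524. 178. 181.]
 [525. 181. 183.]
 [528. 197. 179.]]
[524.06064991 108.34371831  80.1215006 ] [679.11872486 432.26267832 199.94641085]
time: 1.3
tool_pos: [427.5, 201.8, 151.8]
tcp_rot: [3.141, -0.0, 2.853]
contact_force: [0.9, 0.0, 0.8]
grip_width: 1.9
finger_force: 0.0
```

View pics/w1.png

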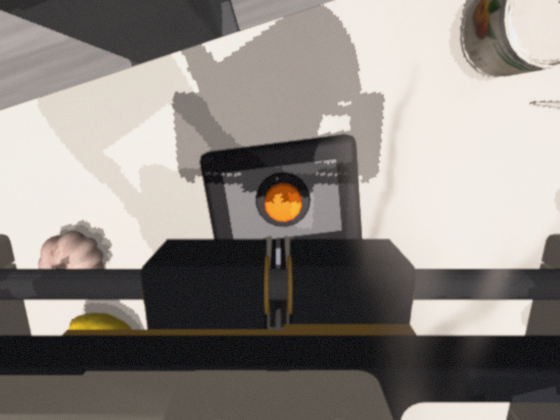

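The wrist view shows the orange button at (283,203) with a dark ring round it. The garlic is at (75,250), well clear.

```bash
cat >> h.py <<'E'
def totool(p):
    from scipy.spatial.transform import Rotation as R
    o=get_obs(); return R.from_euler('xyz',o['tcp_rot']).as_matrix().T@(np.array(p)-o['tool_pos'])
E
python3 - <<'E'
from h import *
c=pickle.load(open('pics/w1.pkl','rb')); w=cloud(c)
h=cv2.cvtColor(c['image'],cv2.COLOR_RGB2HSV)
m=(h[...,0]>4)&(h[...,0]<22)&(h[...,1]>150)&(h[...,2]>120); m[:150]=0;m[230:]=0;m[:,:250]=0;m[:,320:]=0
q=w[m];q=q[~np.isnan(q[:,0])];print(len(q),np.percentile(q,[3,50,97],axis=0).round(1)); 
p=(np.percentile(q,3,axis=0)+np.percentile(q,97,axis=0))/2;p[2]=np.median(q[:,2]);print(p,totool(p))
d=np.hypot(*(w[...,:2]-p[:2]).transpose(2,0,1))
for a,b in [(0,12),(12,16),(16,19),(19,22),(22,26),(26,32)]:
    z=w[(d>=a)&(d<b)][:,2]; print(a,b,np.nanpercentile(z,[10,50,90]).round(1))
E
```

```text
1068 [[415.8 192.   34.9]
 [429.  205.6  44.2]
 [443.3 219.1  45.6]]
[429.58574617 205.5273981   44.16353437] [ -0.96845272   3.96164147 107.76677456]
0 12 [ 43.8 155.  198.5]
12 16 [ 42.4  44.5 178.2]
16 19 [33.5 34.4 38.2]
19 22 [33.5 34.3 35.3]
22 26 [ 31.6 242.5 260.2]
26 32 [240.8 258.5 268. ]
```

```bash
python3 -m handwheel '[[[0,0,0],[-0.001,0.004,0.04],0],[[0,0,0],[-0.001,0.004,0.08],0],[[0,0,0],[-0.001,0.004,0.1],0],[[0,0,0],[-0.001,0.004,0.105],0],[[0,0,0],[-0.001,0.004,0.109],0],[[0,0,0],[-0.001,0.004,0.112],0],[[0,0,0],[-0.001,0.004,0.113],0],[[0,0,0],[-0.001,0.004,0.113],0],[[0,0,0],[-0.001,0.004,0.113],0]]'
```

```text
time: 2.25
tool_pos: [430.9, 204.9, 39.5]
tcp_rot: [3.14, 0.001, 2.852]
contact_force: [-1.6, 2.2, 4.5]
grip_width: 0.7
finger_force: 2.0
```

```bash
python3 -m handwheel '[[[0,0,0],[0,0,0.001],0],[[0,0,0],[0,0,0.002],0],[[0,0,0],[0,0,0.003],0],[[0,0,0],[0,0,0.003],0],[[0,0,0],[0,0,0.003],0]]'
```

```text
time: 2.75
tool_pos: [431.1, 204.9, 37.8]
tcp_rot: [3.14, 0.002, 2.852]
contact_force: [-6.9, 1.3, 25.9]
grip_width: 0.2
finger_force: 12.6
```

```bash
python3 -m handwheel '[[[0,0,0],[0,0,-0.02],0],[[0,0,0],[0,0,-0.05],0],[[0,0,0],[0,0,-0.1],0],[[0,0,0],[0,0,-0.15],0],[[0,0,20],[-0.012,-0.04,-0.2],0.5],[[0,0,40],[-0.118,-0.4,-0.2],1],[[0,0,60],[-0.118,-0.4,-0.2],1],[[0,0,60],[-0.118,-0.4,-0.2],1],[[0,0,60],[-0.118,-0.4,-0.2],1],[[0,0,60],[-0.118,-0.4,-0.2],1],[[0,0,60],[-0.118,-0.4,-0.2],1],[[0,0,60],[-0.118,-0.4,-0.2],1]]'; python3 -c "
from h import *
print(get_obs()['joint_positions'])"
```

```text
time: 3.95
tool_pos: [428.8, -179.9, 234.7]
tcp_rot: [3.141, 0.001, 1.8]
contact_force: [1.0, -0.3, 0.3]
grip_width: 60.2
finger_force: 0.0
[-5.62040040e-01  2.24691732e-01  1.66625609e+00 -5.02349080e-04
  1.24987814e+00 -7.90841816e-01]
```

```bash
python3 -m handwheel '[[[0,0,0],[0,0,0],1],[[0,0,0],[0,0,0],1],[[0,0,0],[0,0,0],1]]'
python3 - <<'E'
from h import *
c=grab('wrist','w2'); w=cloud(c)
d=np.hypot(w[...,0]-428,w[...,1]+215)
h=cv2.cvtColor(c['image'],cv2.COLOR_RGB2HSV)
m=(w[...,2]>155)&(w[...,2]<172)&(d<45)
q=w[m]; print(len(q),q.min(0),q.max(0),np.median(q,0)); (cx,cy),r=cv2.minEnclosingCircle(q[:,:2].astype(np.float32)); print(cx,cy,r)
wh=m&(h[...,1]<70); q2=w[wh]; print('disc',len(q2),cv2.minEnclosingCircle(q2[:,:2].astype(np.float32)),q2.mean(0))
ys,xs=np.nonzero(m);print('px',xs.min(),xs.max(),ys.min(),ys.max())
print(totool([cx,cy,125]))
E
```

```text
time: 4.25
tool_pos: [429.1, -176.5, 234.4]
tcp_rot: [-3.141, -0.001, 1.805]
contact_force: [-0.4, -0.2, 1.1]
grip_width: 83.9
finger_force: 0.0
2433 [ 401.18330735 -225.74105508  155.0043674 ] [ 452.49279098 -185.91710496  165.26136423] [ 424.68924942 -204.05830901  162.9777279 ]
426.88372802734375 -211.72409057617188 25.858715057373047
disc 999 ((422.071044921875, -213.11476135253906), 20.899450302124023) [ 426.18185249 -208.86216535  163.53007152]
px 231 297 223 267
[-34.15255554 -10.54987916 109.47355926]
```

View pics/w2.png

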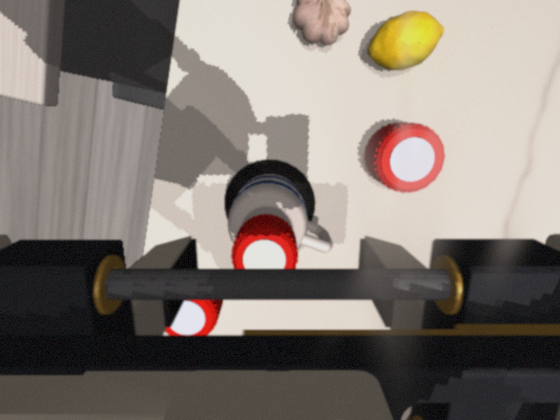

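The cap is at (265,250), partly behind the bar, and the bottle and handle are visible behind it. Moving over it and measuring again.

```bash
python3 -m handwheel '[[[0,0,0],[-0.034,-0.0105,0],1],[[0,0,0],[-0.034,-0.0105,0.02],1],[[0,0,0],[-0.034,-0.0105,0.02],1],[[0,0,0],[-0.034,-0.0105,0.02],1]]'
cat > m.py <<'E'
from h import *
from scipy.optimize import least_squares
c=grab('wrist','w3'); w=cloud(c)
d=np.hypot(w[...,0]-427,w[...,1]+212)
m=(w[...,2]>157)&(w[...,2]<169)&(d<45)
q=w[m]; print(len(q),q.min(0),q.max(0))
print('circ',cv2.minEnclosingCircle(q[:,:2].astype(np.float32)))
ct=cv2.findContours(m.astype(np.uint8),cv2.RETR_EXTERNAL,cv2.CHAIN_APPROX_NONE)[0]; ct=max(ct,key=len)[:,0]
print('px',ct.min(0),ct.max(0))
e=w[ct[:,1],ct[:,0],:2]
f=least_squares(lambda p:np.hypot(e[:,0]-p[0],e[:,1]-p[1])-25,[427,-212],loss='soft_l1'); print('fit',f.x)
print(totool([*f.x,125]))
E
python3 m.py
```

```text
time: 4.7
tool_pos: [427.0, -211.5, 214.8]
tcp_rot: [-3.141, -0.001, 1.806]
contact_force: [0.1, 0.3, -0.5]
grip_width: 91.9
finger_force: 0.0
4141 [ 401.01445872 -237.46375641  157.0013714 ] [ 452.24701887 -186.3255698   165.54768662]
circ ((426.7928161621094, -212.1528778076172), 25.92389488220215)
px [240 185] [314 257]
fit [ 426.73057088 -211.739351  ]
[ 0.13095782 -0.5609327  90.20339251]
```

The full rim is now in view with radius 25.9, which matches, centred at (426.8,-212). The tool is already over it, so I'll descend and grip.

```bash
python3 -m handwheel '[[[0,0,0],[0,-0.0005,0.04],1],[[0,0,0],[0,-0.0005,0.07],1],[[0,0,0],[0,-0.0005,0.088],1],[[0,0,0],[0,-0.0005,0.088],1],[[0,0,0],[0,-0.0005,0.088],0.5],[[0,0,0],[0,-0.0005,0.088],0.3],[[0,0,0],[0,-0.0005,0.088],0],[[0,0,0],[0,-0.0005,0.088],0],[[0,0,0],[0,-0.0005,0.088],0],[[0,0,0],[0,-0.0005,0.088],0],[[0,0,0],[0,-0.0005,0.088],0],[[0,0,0],[0,-0.0005,0.088],0]]'
```

```text
time: 5.95
tool_pos: [426.7, -213.0, 126.9]
tcp_rot: [3.141, 0.0, 1.805]
contact_force: [1.5, 0.7, 2.4]
grip_width: 49.6
finger_force: 30.0
```

Gripped: width 49.6 mm at 30 N. Pressing down about 5 mm.

```bash
python3 -m handwheel '[[[0,0,0],[0,0,0.002],0],[[0,0,0],[0,0,0.004],0],[[0,0,0],[0,0,0.0055],0],[[0,0,0],[0,0,0.0055],0],[[0,0,0],[0,0,0.0055],0]]'
```

```text
time: 6.45
tool_pos: [426.7, -213.1, 122.1]
tcp_rot: [3.141, 0.001, 1.805]
contact_force: [-2.0, 2.6, 11.5]
grip_width: 49.4
finger_force: 30.0
```

The 11.5 N reading matches the spring at 4.8 mm, so there is no slip. Turning anticlockwise (negative about tool z) while keeping it pressed.

```bash
python3 -m handwheel '[[[0,0,-6],[0,0,0.0005],0],[[0,0,-14],[0,0,0.0005],0],[[0,0,-22],[0,0,0.0005],0],[[0,0,-30],[0,0,0.0005],0],[[0,0,-38],[0,0,0.0005],0],[[0,0,-46],[0,0,0.0005],0],[[0,0,-54],[0,0,0.0005],0],[[0,0,-62],[0,0,0.0005],0],[[0,0,-70],[0,0,0.0005],0],[[0,0,-78],[0,0,0.0005],0],[[0,0,-86],[0,0,0.0005],0],[[0,0,-90],[0,0,0.0005],0]]'; python3 -m handwheel '[[[0,0,0],[0,0,0],0],[[0,0,0],[0,0,0],0]]'; python3 -c "
from h import *
o=get_obs();print(o['moment'],o['joint_positions'])"
```

```text
time: 7.65
tool_pos: [427.7, -213.8, 122.0]
tcp_rot: [-3.139, 0.003, -2.903]
contact_force: [0.8, -0.4, 11.5]
grip_width: 49.8
finger_force: 30.0
time: 7.85
tool_pos: [427.7, -213.8, 122.0]
tcp_rot: [-3.139, 0.003, -2.908]
contact_force: [0.9, 0.5, 11.7]
grip_width: 49.7
finger_force: 30.0
[ 0.1433245  -0.03658666  0.06002633] [-6.24195269e-01  3.73791948e-01  1.80165081e+00  6.37889067e-05
  9.62085160e-01 -2.42894626e+00]
```

```bash
python3 -m handwheel '[[[0,0,0],[0,0,-0.002],0],[[0,0,0],[0,0,-0.004],0],[[0,0,0],[0,0,-0.006],0],[[0,0,0],[0,0,-0.008],0],[[0,0,0],[0,0,-0.009],0],[[0,0,0],[0,0,-0.009],0]]'
```

```text
time: 8.45
tool_pos: [425.9, -212.6, 129.2]
tcp_rot: [3.14, -0.001, -2.908]
contact_force: [-0.6, -0.2, -0.3]
grip_width: 49.8
finger_force: 30.0
```

No catch force. Lifting off to about 80 mm above the seat.

```bash
python3 -m handwheel '[[[0,0,0],[0,0,-0.004],0],[[0,0,0],[0,0,-0.008],0],[[0,0,0],[0,0,-0.016],0],[[0,0,0],[0,0,-0.026],0],[[0,0,0],[0,0,-0.038],0],[[0,0,0],[0,0,-0.05],0],[[0,0,0],[0,0,-0.06],0],[[0,0,0],[0,0,-0.07],0],[[0,0,0],[0,0,-0.077],0],[[0,0,0],[0,0,-0.08],0],[[0,0,0],[0,0,-0.08],0],[[0,0,0],[0,0,-0.08],0]]'; python3 -m handwheel '[[[0,0,0],[0,0,0],0],[[0,0,0],[0,0,0],0],[[0,0,0],[0,0,0],0]]'
python3 - <<'E'
from h import *
a=grab('scene','s4')['image'][190:310,220:350]; b=grab('top','t4')['image'][170:270,290:400]
cv2.imwrite('pics/f.png',np.hstack([cv2.resize(x,(400,400),interpolation=2) for x in (a,b)])[:,:,::-1])
E
```

```text
time: 9.65
tool_pos: [426.3, -212.8, 209.3]
tcp_rot: [3.141, -0.0, -2.908]
contact_force: [0.0, -0.1, -0.5]
grip_width: 49.6
finger_force: 30.0
time: 9.95
tool_pos: [426.4, -212.9, 209.4]
tcp_rot: [3.141, -0.0, -2.908]
contact_force: [-0.9, -0.8, 0.1]
grip_width: 49.9
finger_force: 30.0
```

View pics/f.png

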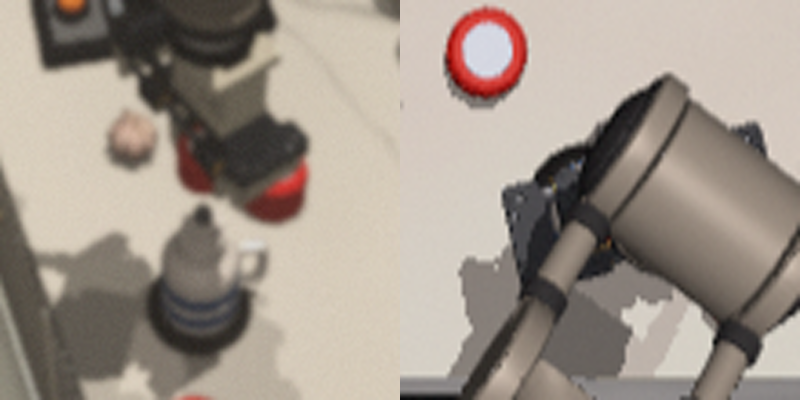

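The scene crop shows the open bottle neck at (205,215). The red cap is in the gripper at (195,165), straight above it, and the other red cap at (275,190) is undisturbed. Handing in.

```bash
python3 -c "
from plant import close_job
print(close_job())"
```

```text
the job is handed in; nothing more can be done
None
```

The job is handed in: I pressed and released the kettle button, then pressed the cap down, turned it 90° anticlockwise and lifted it off; the gripper now holds it still, about 82 mm above its seat over the open bottle, but the hand-in gave no verdict.

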